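# Index a flanged bushing in its drill jig

## Task

Lock the brass bushing in the drill jig for its next hole. Take the round knurled index pin from the wooden pin block and stand it in the large steel bush of the jig, where its nose comes to rest on the hidden flange; turn the brass sleeve slowly until the pin drops through one of the flange's holes, stop there, and press the pin past its spring catch until the head is fully home on the bush. Feel your way: never force the pin against the jig, neither by pressing it while it is blocked nor by turning on once it has dropped (push with no more than about 2.5 kg), and leave the pin block and the other two pins where they are.

Things in the scene. Friction and masses are not known exactly. Their poses are not given: they have to be found in the camera images.
- drill_jig: Drill jig bolted to the bench (fixed): dark steel base plate 150 x 150 x 16 mm with two bolted ears, aluminium cover plate 150 x 150 mm, its top 40 mm above the bench, cap screw heads to 47 mm. Origin: centre of the underside, z up. A brass bushing turns in it about the vertical axis through this origin. The small steel bush on the far side (6 mm bore) is for the drill and is not used.
- sleeve_top (a point): Point on the axis of the bushing's brass sleeve, level with its rim 118 mm above the bench (fixed to the jig: it does not show the bushing's angle). The sleeve is round, 48 mm outside, knurled (grips well) and carries no mark. It turns either way with a drag of about 0.1 N m and stays where left. Grip it within 34 mm of the rim: lower down the waiting pin's head would meet the fingers.
- flange (a point): Point on the same axis, level with the top of the bushing's flange 26 mm above the bench (flange 8 mm thick, hidden under the cover; fixed to the jig). The flange has six 12 mm holes 60 degrees apart on a 50 mm radius. Their angle is neither reported nor visible, so find one by feel. At the start none is under the index bush; turning either way, the next is 10 to 50 degrees off.
- index_hole (a point): Centre of the mouth of the index bush: 24 mm outside, 12 mm bore, top 43 mm above the bench, 50 mm from the sleeve axis along the jig's own -x (robot side). Flange top 17 mm below the mouth; under it a blind 12 mm hole in the base, floor 40 mm down, where a spring ball catches a falling pin at 27 to 36 mm. Pushing past takes 2 to 8 N; the ball's side push adds some 12 N of contact force.
- index_pin: Steel index pin, loose, 50 to 85 g, standing in a hole of the pin block. Shank 10.5 mm diameter, tapered nose (6 mm at the tip, full width 5 mm up); plain cylindrical knurled head 20 mm diameter, 16 mm tall. Origin: nose tip; z up along the pin, head from 39 to 55 mm. Waiting on the flange the nose is 17 mm below the mouth of the index bush, fully home 39 mm below.
- pin_block: Loose wooden block 44 x 140 x 32 mm, 0.8 kg, with three 12 mm holes 24 mm deep, 45 mm apart along its y axis; three pins stand in them in any order, heads about 15 mm clear of the wood. Origin: centre of the underside.
- ball_pin: Another pin in the pin block, to be left alone: 6 mm shank, black ball knob of 18 mm diameter. Origin: nose tip; height 62 mm.
- tee_pin: Another pin in the pin block, to be left alone: 8 mm shank, thin cross bar 42 mm long through its head along its x axis. Origin: nose tip; height 52 mm.
Things that resemble listed ones, but are neither listed nor needed, are in the scene too. Leave any red look-alike of the index_pin alone.

How it is judged:
By the outcome, as a careful person would: the job done as asked, in the order asked, and still so for the second after the job is handed in, with the robot touching nothing.
It also fails if it takes over 72 s, if anything falls off the work surface, if the arm or the gripper's body presses on something with over 40 N, if the wrist force passes 120 N, or if a joint passes its speed limit or range.

## Robot

A 6-joint arm with a two-finger parallel gripper is mounted at the origin on a cart in front of the work surface, level with it; the furniture and walls round the work are solid. World frame = base frame: x ahead of the robot, y to its left, z up, the work surface at z = 0. Lengths are in m, angles in rad, forces in N, time in s.
With the tool pointing down it reaches from about 0.275 to 0.875 m from the base axis. Payload 12.5 kg.
Tool frame: the origin (TCP) lies at the very end of the fingers, on their centre line; the grasp point (between the pads) lies 19 mm behind it; z points along the fingers, y is the line along which they close (so a half turn about z gives the same grasp; the last joint's range is limited). The gripper opens to 85 mm and grips with 20 to 120 N. Pads are 22 mm wide; open, the fingers measure 114 mm over their backs; the gripper's body (76 mm by 85 mm) begins 54 mm behind the grasp point. The pads swing forward as they close: fully open they stand 13 mm farther back than shut.
Start: joints at [1.069, 0.351, 1.652, -0, 1.139, -0.085], TCP at [0.223, 0.503, 0.231] pointing down, gripper open.
Joint ranges: [-2.75, 2.75], [-0.79, 2.1], [0.01, 2.65], [-1.57, 4.71], [0.07, 3.14], [-2.87, 2.87]. Speed limits (rad/s): [2.22, 2.22, 2.79, 3.14, 3.14, 3.14].

## Interface

Orientations are given as a unit quaternion [w, x, y, z].
In Python, from rig import arm, read_camera, order gives the robot as it stands. The module is installed in compiled form; this text tells all that it offers.
- The arm moves only by the shell command python3 -m creep 'ROWS' [FORCE]. ROWS is a JSON object whose one key "rows" holds a list of rows, each an object of numbers: "dx", "dy", "dz": the shift along the tool's x, y, z in m; "rx", "ry", "rz": the turn, a rotation vector about the tool's x, y, z in rad; "gripper": the opening, from 0 (shut) to 1 (fully open). In form: {"rows": [{"dx": .., "dy": .., "dz": .., "rx": .., "ry": .., "rz": .., "gripper": ..}, ...]}. A call has 1 to 8 rows; each row shifts and turns the commanded pose from where the row before left it, along the tool's axes as they then stand; what a row does not reach is not made up. A row lasts 1/12 s, in which the tool goes at most 41.7 mm and 7.16 degrees, less where a joint would pass 70% of its speed; a pose out of reach is approached as far as the arm can. A call with a gripper value outside its range is refused whole. The fingers move at their own pace and stop on an object; FORCE is the grip in N (left out, the last holds). Time passes only in rows, so rows that do not move let the fingers close. It gives the time, the measured TCP pose, the force, the opening and the grip force at its end, in the units of the state.
- arm.get_obs(): the state, without advancing time (a new reading comes with each control period).
- read_camera(name): name is "side" or "top"; returns a dict with "color" (420x560x3 uint8, blue, green, red), "depth" (420x560 float32, m along the optical axis (not along the pixel's ray), 0 where there is no reading), "fx", "fy", "cx", "cy" (pixels), "camera_from_world" (4x4, takes a point from world to camera coordinates). Camera axes: x right, y down, z forward; pixel columns grow to the right and rows downward; lengths in m; the calibration is good to about 2 mm. A picture is of the moment at which its call begins.
- order.hand_in(): hands the job in; it is judged then, once.
The state is a dict: "time_s": time; "joints": joint angles; "joint_velocities": joint speeds; "joint_efforts": joint torques, N m; "ee_pos": TCP position; "tool_rot": TCP orientation; "wrist_force": force on the tool from outside, world axes, zero at the start; "ft_torque": the same for the moment, N m; "finger_gap": finger opening in m; "gripper_force": force on a finger pad.
Only numpy, scipy, OpenCV 4.12 (cv2) and the standard library are available. Lean on these libraries where they do the work, as an engineer would, in place of code of your own. Each camera call takes 0.05 s, during which the arm holds its last target. There are 200 camera calls.

## Working session

There is one attempt and no reset: what is moved stays moved. The work goes in short steps, Python scripts to look and compute and a shell command to move; the robot and the scene stay as the last step left them, time stands still between calls to the robot, and variables do not carry over. Pictures are saved under pics/ and viewed, at most 10 in all, crops included, and the job is handed in when it is done.

```bash
mkdir -p pics; cat > h.py <<'E'
import numpy as np, cv2
from rig import arm, read_camera, order
def shot(n,f):
    c=read_camera(n); cv2.imwrite('pics/'+f+'.png',c['color']); np.savez('pics/'+f+'.npz',**c); return c
def load(f): return dict(np.load('pics/'+f+'.npz'))
def ray(c,u,v):
    T=np.linalg.inv(c['camera_from_world']); d=T[:3,:3]@np.array([(u-c['cx'])/c['fx'],(v-c['cy'])/c['fy'],1.]); return T[:3,3],d
def onplane(c,u,v,z):
    o,d=ray(c,u,v); return o+d*(z-o[2])/d[2]
def atdepth(c,u,v):
    o,d=ray(c,u,v); return o+d*c['depth'][int(round(v)),int(round(u))]
def tri(c1,p1,c2,p2):
    o1,d1=ray(c1,*p1);o2,d2=ray(c2,*p2);d1=d1/np.linalg.norm(d1);d2=d2/np.linalg.norm(d2)
    s=np.linalg.lstsq(np.c_[d1,-d2],o2-o1,rcond=None)[0];a=o1+s[0]*d1;b=o2+s[1]*d2
    return (a+b)/2,np.linalg.norm(a-b)
E
python3 - <<'E'
from h import *
for n in('side','top'):
    c=shot(n,n+'0'); T=np.linalg.inv(c['camera_from_world']); print(n,T[:3,3].round(3),T[:3,2].round(2),c['fx'],c['cx'],c['cy'])
o=arm.get_obs(); print(o)
E
```

```text
side [ 0.456 -0.883  0.612] [ 0.1   0.82 -0.56] 461.79407116901376 283.6432100570897 215.26757942328064
top [ 0.444 -0.149  1.135] [ 0.11 -0.01 -0.99] 519.9247927284241 288.4332031556385 219.1146963055677
{'time_s': 0.1, 'joints': array([ 1.06937452e+00,  3.51186922e-01,  1.65236558e+00, -1.61353298e-05,
        1.13909772e+00, -8.46091563e-02]), 'joint_velocities': array([ 1.01482787e-03, -5.11723569e-04, -3.09086465e-03, -8.28299769e-05,
        1.97205364e-03,  7.13208507e-04]), 'joint_efforts': array([-2.72368279e-04, -5.06832933e+01, -2.91872048e+01, -2.83926175e-05,
        2.66534436e-03,  1.76357258e-05]), 'ee_pos': array([0.22250613, 0.50265324, 0.23080767]), 'tool_rot': array([-1.45721207e-04,  2.06897639e-01,  9.78362452e-01, -5.08363245e-04]), 'wrist_force': array([-0.48553865, -0.11451552,  0.16338257]), 'ft_torque': array([0.00749374, 0.02795718, 0.03455534]), 'gripper_force': 0.0, 'finger_gap': 0.08522651673151371}
```

View pics/top0.png

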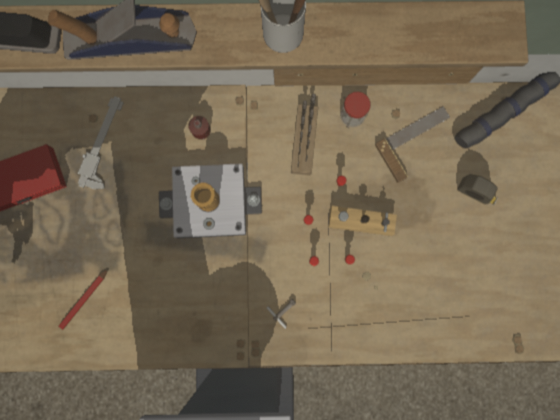

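View pics/side0.png

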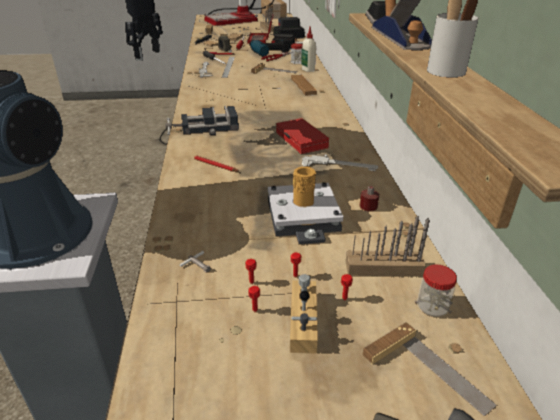

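Top view: jig around (208,200), with the sleeve at (204,196) and the index bush at (209,223). The pin block is at (363,220), with pins at (344,215), (365,219) and (386,222). Red look-alikes stand around it. I'll view enlarged crops to get exact pixels.

```bash
python3 - <<'E'
from h import *
t=load('top0');s=load('side0')
a=cv2.resize(t['color'][155:275,155:275],(600,600),interpolation=cv2.INTER_CUBIC)[:, :]
b=cv2.resize(t['color'][165:265,300:400],(600,600),interpolation=cv2.INTER_CUBIC)
c=cv2.resize(s['color'][160:250,260:350],(600,600),interpolation=cv2.INTER_CUBIC)
d=cv2.resize(s['color'][250:360,240:360],(600,550),interpolation=cv2.INTER_CUBIC)
g=lambda im:cv2.convertScaleAbs(im,alpha=1.4)
cv2.imwrite('pics/ct.png',np.hstack([cv2.resize(g(a),(400,400)),cv2.resize(g(b),(400,400))]))
cv2.imwrite('pics/cs.png',np.hstack([cv2.resize(g(c),(400,400)),cv2.resize(g(d),(400,367)).copy()[:367] if 0 else cv2.copyMakeBorder(cv2.resize(g(d),(400,367)),0,33,0,0,cv2.BORDER_CONSTANT)]))
for n,p in dict(sleeve=(204,193),bush=(209,223),pin=(344,216),jigTL=(173,166),TR=(243,165),BR=(245,236),BL=(174,238)).items(): print(n,atdepth(t,*p).round(4))
E
```

```text
sleeve [0.6161 0.0107 0.0704]
bush [0.5582 0.0067 0.0256]
pin [ 0.5649 -0.2786  0.0631]
jigTL [ 6.889e-01  9.000e-02 -1.000e-04]
TR [ 0.6903 -0.0645 -0.0056]
BR [ 0.5315 -0.0681 -0.004 ]
BL [ 0.5293  0.0871 -0.0033]
```

View pics/ct.png

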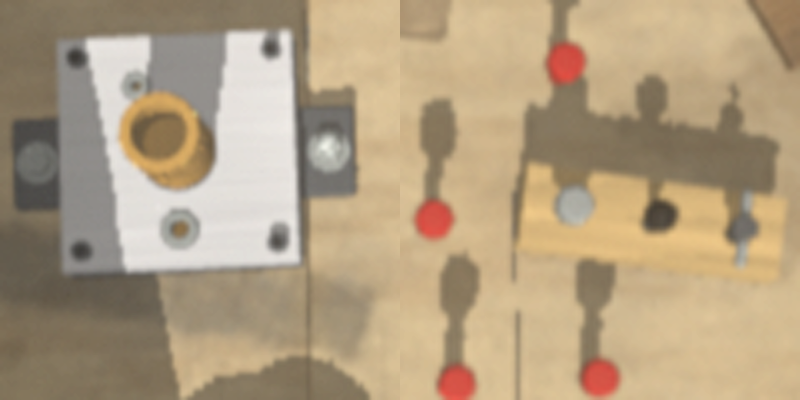

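View pics/cs.png

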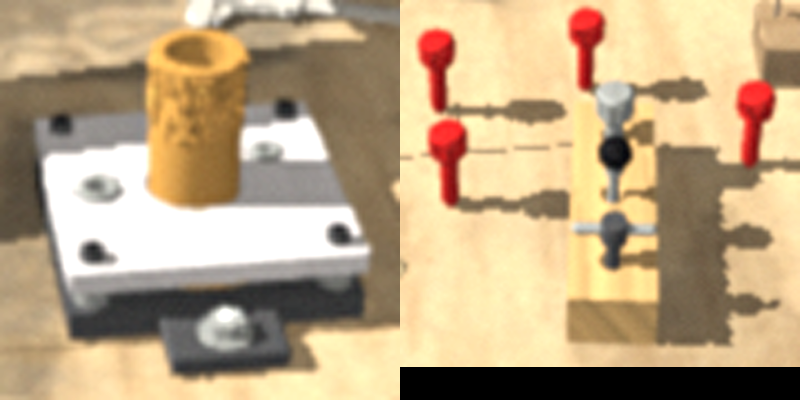

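Top crop, in full-image pixels:
- index bush (209,223.7)
- small bush (195.5,180.5)
- sleeve rim centre (203,194)
- silver round-headed pin (343.5,216.5)
- ball pin and tee pin to its right

Side view: index bush (282.5,202), rim (304.3,171.3), pin head top (304.2,277.6). Next I'll refine these with masks and triangulate.

```bash
python3 - <<'E'
from h import *
t=load('top0');s=load('side0')
for n,a,b,z in [('bush',(209,223.7),(282.5,202.1),.043),('small',(195.5,180.5),(320.1,194),.043),('rim',(202.9,194.3),(304.3,171.3),.118),('pin',(343.5,216.5),(304.2,277.5),.063),
  ('ball',(364.75,219),(304.5,295.5),.061),('tee',(385.75,222.5),(304.2,317),.06)]:
    p,e=tri(t,a,s,b); print(n,p.round(4),'err',e.round(4),'planeT',onplane(t,*a,z).round(4),'planeS',onplane(s,*b,z).round(4))
# masks: cover plate bright/low saturation in top; sleeve orange
hsv=cv2.cvtColor(t['color'],cv2.COLOR_BGR2HSV)
# gray head of pin
sub=hsv[205:228,333:355]; m=((sub[...,1]<70)&(sub[...,2]>90)).astype(np.uint8)
n,l,st,ce=cv2.connectedComponentsWithStats(m); print([(st[i],ce[i]+[333,205]) for i in range(1,n)])
# cover corner pixels from crop -> plane z=.040
cs=[(57,40),(290,30),(300,265),(64,273)]
P=np.array([onplane(t,155+u/3.3333,155+v/3.3333,.04) for u,v in cs]);print(P.round(4),P.mean(0).round(4))
R=(lambda d:np.degrees(np.arctan2(d[1],d[0])))
print('x dir',R(P[0]-P[3]),R(P[1]-P[2]),'-ydir',R(P[1]-P[0]),R(P[2]-P[3]))
# block top corners
cs=[(128,163),(386,198),(380,280),(116,250)]
B=np.array([onplane(t,300+u/4,165+v/4,.032) for u,v in cs]);print(B.round(4),R(B[1]-B[0]),R(B[2]-B[3]))
E
```

```text
bush [0.5558 0.0044 0.0417] err 0.0015 planeT [0.5549 0.0042 0.043 ] planeS [0.5563 0.0024 0.043 ]
small [0.6487 0.0334 0.0401] err 0.001 planeT [0.6476 0.0329 0.043 ] planeS [0.6483 0.0289 0.043 ]
rim [0.6052 0.0056 0.1187] err 0.001 planeT [0.6058 0.0057 0.118 ] planeS [0.6049 0.0069 0.118 ]
pin [ 0.5641 -0.2777  0.0622] err 0.0002 planeT [ 0.5639 -0.2776  0.063 ] planeS [ 0.564  -0.2786  0.063 ]
ball [ 0.5582 -0.3218  0.0616] err 0.0 planeT [ 0.5583 -0.322   0.061 ] planeS [ 0.5583 -0.3212  0.061 ]
tee [ 0.5509 -0.3662  0.0574] err 0.0005 planeT [ 0.5504 -0.3657  0.06  ] planeS [ 0.5508 -0.3686  0.06  ]
[(array([ 6,  6, 10, 10, 79], dtype=int32), array([343.07594937, 215.59493671]))]
[[ 0.6781  0.0834  0.04  ]
 [ 0.6827 -0.0658  0.04  ]
 [ 0.5312 -0.0712  0.04  ]
 [ 0.5284  0.0777  0.04  ]] [0.6051 0.006  0.04  ]
x dir 2.1745373704704973 2.051779175693642 -ydir -88.25084845763641 -88.89292695216172
[[ 0.5909 -0.2572  0.032 ]
 [ 0.5701 -0.395   0.032 ]
 [ 0.5261 -0.3901  0.032 ]
 [ 0.5442 -0.2497  0.032 ]] -98.6018111009765 -97.34374597710263
```

```bash
cat >> h.py <<'E'
from scipy.spatial.transform import Rotation as Ro
def goto(x,y,z,th=None):
    o=arm.get_obs(); w,a,b,c=o['tool_rot']; R=Ro.from_quat([a,b,c,w]).as_matrix()
    d=np.array([x,y,z])-o['ee_pos']; print('pos',o['ee_pos'].round(4),'t',round(o['time_s'],2),'F',np.round(o['wrist_force'],1),'gap',round(o['finger_gap'],4),'grip',round(o['gripper_force'],1))
    now=np.arctan2(R[1,1],R[0,1]); print('dxyz tool',(R.T@d).round(4),'tilt',R[:2,2].round(4),'theta',np.degrees(now).round(2))
    if th is not None: print('rz',round((now-np.radians(th)+np.pi)%(2*np.pi)-np.pi,4))
E
python3 -m creep '{"rows":[{"dx":-0.0262,"dy":-0.024,"gripper":0.5},{"dx":-0.0262,"dy":-0.024},{"dx":-0.0262,"dy":-0.024},{"dx":-0.0262,"dy":-0.024},{"dx":-0.0262,"dy":-0.024},{"dx":-0.0262,"dy":-0.024},{"dx":-0.0262,"dy":-0.024},{"dx":-0.0262,"dy":-0.024}]}' 40
python3 -m creep '{"rows":[{"dx":-0.0262,"dy":-0.024},{"dx":-0.0262,"dy":-0.024},{"dx":-0.0262,"dy":-0.024},{"dx":-0.0262,"dy":-0.024},{"dx":-0.0262,"dy":-0.024},{"dx":-0.0262,"dy":-0.024},{"dx":-0.0262,"dy":-0.024},{"dx":-0.0262,"dy":-0.024}]}'
python3 -m creep '{"rows":[{"dx":-0.0262,"dy":-0.024},{"dx":-0.0262,"dy":-0.024},{"dx":-0.0262,"dy":-0.024},{"dx":-0.0262,"dy":-0.024},{"dx":-0.0262,"dy":-0.024},{"dx":-0.0262,"dy":-0.024},{"dx":-0.0262,"dy":-0.024},{"dx":-0.0262,"dy":-0.024}]}'
python3 -m creep '{"rows":[{"rz":0.108},{"rz":0.108},{"rz":0.108},{"rz":0.108},{"rz":0.108},{"rz":0.108},{"rz":0.108},{"rz":0.108}]}'
python3 -m creep '{"rows":[{"rz":0.107},{"rz":0.107},{"rz":0.107},{"rz":0.107},{"dz":0},{"dz":0}]}'
python3 -c "
from h import *
goto(.565,-.278,.12,-8)"
```

```text
pos [0.2225 0.5027 0.2308] t 0.1 F [-0.5 -0.1  0.2] gap 0.0852 grip 0.0
dxyz tool [-0.6292 -0.575   0.1114] tilt [-0.0005 -0.0009] theta 66.12
rz 1.2936invalid input at $.rows[0]: expected keys dx, dy, dz, rx, ry, rz, gripper
invalid input at $.rows[0]: expected keys dx, dy, dz, rx, ry, rz, gripper
invalid input at $.rows[0]: expected keys dx, dy, dz, rx, ry, rz, gripper
invalid input at $.rows[0]: expected keys dx, dy, dz, rx, ry, rz, gripper
invalid input at $.rows[0]: expected keys dx, dy, dz, rx, ry, rz, gripper
```

```bash
python3 -m creep '{"rows":[{"dx":-0.0286,"dy":-0.0261,"dz":0,"rx":0,"ry":0,"rz":0,"gripper":0.5},{"dx":-0.0286,"dy":-0.0261,"dz":0,"rx":0,"ry":0,"rz":0,"gripper":0.5},{"dx":-0.0286,"dy":-0.0261,"dz":0,"rx":0,"ry":0,"rz":0,"gripper":0.5},{"dx":-0.0286,"dy":-0.0261,"dz":0,"rx":0,"ry":0,"rz":0,"gripper":0.5},{"dx":-0.0286,"dy":-0.0261,"dz":0,"rx":0,"ry":0,"rz":0,"gripper":0.5},{"dx":-0.0286,"dy":-0.0261,"dz":0,"rx":0,"ry":0,"rz":0,"gripper":0.5},{"dx":-0.0286,"dy":-0.0261,"dz":0,"rx":0,"ry":0,"rz":0,"gripper":0.5},{"dx":-0.0286,"dy":-0.0261,"dz":0,"rx":0,"ry":0,"rz":0,"gripper":0.5}]}' 40
python3 -m creep '{"rows":[{"dx":-0.0286,"dy":-0.0261,"dz":0,"rx":0,"ry":0,"rz":0,"gripper":0.5},{"dx":-0.0286,"dy":-0.0261,"dz":0,"rx":0,"ry":0,"rz":0,"gripper":0.5},{"dx":-0.0286,"dy":-0.0261,"dz":0,"rx":0,"ry":0,"rz":0,"gripper":0.5},{"dx":-0.0286,"dy":-0.0261,"dz":0,"rx":0,"ry":0,"rz":0,"gripper":0.5},{"dx":-0.0286,"dy":-0.0261,"dz":0,"rx":0,"ry":0,"rz":0,"gripper":0.5},{"dx":-0.0286,"dy":-0.0261,"dz":0,"rx":0,"ry":0,"rz":0,"gripper":0.5},{"dx":-0.0286,"dy":-0.0261,"dz":0,"rx":0,"ry":0,"rz":0,"gripper":0.5},{"dx":-0.0286,"dy":-0.0261,"dz":0,"rx":0,"ry":0,"rz":0,"gripper":0.5}]}'
python3 -m creep '{"rows":[{"dx":-0.0286,"dy":-0.0261,"dz":0,"rx":0,"ry":0,"rz":0,"gripper":0.5},{"dx":-0.0286,"dy":-0.0261,"dz":0,"rx":0,"ry":0,"rz":0,"gripper":0.5},{"dx":-0.0286,"dy":-0.0261,"dz":0,"rx":0,"ry":0,"rz":0,"gripper":0.5},{"dx":-0.0286,"dy":-0.0261,"dz":0,"rx":0,"ry":0,"rz":0,"gripper":0.5},{"dx":-0.0286,"dy":-0.0261,"dz":0,"rx":0,"ry":0,"rz":0,"gripper":0.5},{"dx":-0.0286,"dy":-0.0261,"dz":0,"rx":0,"ry":0,"rz":0,"gripper":0.5}]}'
python3 -m creep '{"rows":[{"dx":0,"dy":0,"dz":0,"rx":0,"ry":0,"rz":0.108,"gripper":0.5},{"dx":0,"dy":0,"dz":0,"rx":0,"ry":0,"rz":0.108,"gripper":0.5},{"dx":0,"dy":0,"dz":0,"rx":0,"ry":0,"rz":0.108,"gripper":0.5},{"dx":0,"dy":0,"dz":0,"rx":0,"ry":0,"rz":0.108,"gripper":0.5},{"dx":0,"dy":0,"dz":0,"rx":0,"ry":0,"rz":0.108,"gripper":0.5},{"dx":0,"dy":0,"dz":0,"rx":0,"ry":0,"rz":0.108,"gripper":0.5}]}'
python3 -m creep '{"rows":[{"dx":0,"dy":0,"dz":0.01,"rx":0,"ry":0,"rz":0.108,"gripper":0.5},{"dx":0,"dy":0,"dz":0.02,"rx":0,"ry":0,"rz":0.108,"gripper":0.5},{"dx":0,"dy":0,"dz":0.02,"rx":0,"ry":0,"rz":0.108,"gripper":0.5},{"dx":0,"dy":0,"dz":0.02,"rx":0,"ry":0,"rz":0.108,"gripper":0.5},{"dx":0,"dy":0,"dz":0.02,"rx":0,"ry":0,"rz":0.108,"gripper":0.5},{"dx":0,"dy":0,"dz":0.02,"rx":0,"ry":0,"rz":0.108,"gripper":0.5},{"dx":0,"dy":0,"dz":0,"rx":0,"ry":0,"rz":0,"gripper":0.5}]}'
python3 -c "
from h import *
goto(.565,-.278,.1,-8)"
```

```text
time_s: 0.77
ee_pos: [0.3474, 0.2176, 0.2312]
tool_rot: [-0.0, 0.207, 0.978, -0.0]
wrist_force: [0.7, 0.8, 0.1]
finger_gap: 0.0426
gripper_force: 0.0
time_s: 1.43
ee_pos: [0.4722, -0.0662, 0.2312]
tool_rot: [-0.0, 0.207, 0.978, 0.0]
wrist_force: [0.5, 1.1, 0.6]
finger_gap: 0.0426
gripper_force: 0.0
time_s: 1.93
ee_pos: [0.5657, -0.2787, 0.2308]
tool_rot: [-0.0, 0.207, 0.978, 0.0]
wrist_force: [-0.1, -0.0, 0.4]
finger_gap: 0.0427
gripper_force: 0.0
time_s: 2.43
ee_pos: [0.5653, -0.2768, 0.2308]
tool_rot: [-0.0, 0.51, 0.86, 0.0]
wrist_force: [-0.2, 0.4, -0.0]
finger_gap: 0.0425
gripper_force: 0.0
time_s: 3.02
ee_pos: [0.5636, -0.2758, 0.1171]
tool_rot: [-0.003, 0.757, 0.653, -0.001]
wrist_force: [-0.1, 0.8, -0.1]
finger_gap: 0.0431
gripper_force: 0.0
pos [ 0.5636 -0.2758  0.1171] t 3.02 F [-0.1  0.8 -0.1] gap 0.0431 grip 0.0
dxyz tool [-0.0021  0.0019  0.0171] tilt [-0.0058  0.0034] theta -8.42
rz -0.0073
```

```bash
python3 -m creep '{"rows":[{"dx":-0.002,"dy":0.002,"dz":0.02,"rx":0,"ry":0,"rz":0,"gripper":0.5},{"dx":0,"dy":0,"dz":0.02,"rx":0,"ry":0,"rz":0,"gripper":0.5},{"dx":0,"dy":0,"dz":0.015,"rx":0,"ry":0,"rz":0,"gripper":0.5},{"dx":0,"dy":0,"dz":0.01,"rx":0,"ry":0,"rz":0,"gripper":0.5},{"dx":0,"dy":0,"dz":0,"rx":0,"ry":0,"rz":0,"gripper":0.5},{"dx":0,"dy":0,"dz":0,"rx":0,"ry":0,"rz":0,"gripper":0.5}]}'
python3 - <<'E'
from h import *
goto(.565,-.278,.038,-8)
c=shot('side','s1'); d=shot('top','t1')
im=np.hstack([cv2.resize(c['color'][235:345,250:360],(400,400)),cv2.resize(d['color'][165:265,300:400],(400,400))])
cv2.imwrite('pics/g1.png',cv2.convertScaleAbs(im,alpha=1.3))
E
```

```text
time_s: 3.52
ee_pos: [0.5675, -0.2792, 0.0569]
tool_rot: [0.0, 0.755, 0.656, 0.0]
wrist_force: [0.1, 0.2, -0.5]
finger_gap: 0.0426
gripper_force: 0.0
pos [ 0.5675 -0.2792  0.0569] t 3.52 F [ 0.1  0.2 -0.5] gap 0.0426 grip 0.0
dxyz tool [ 0.0009 -0.0026  0.0189] tilt [ 0.0002 -0.0001] theta -8.05
rz -0.0008
```

View pics/g1.png

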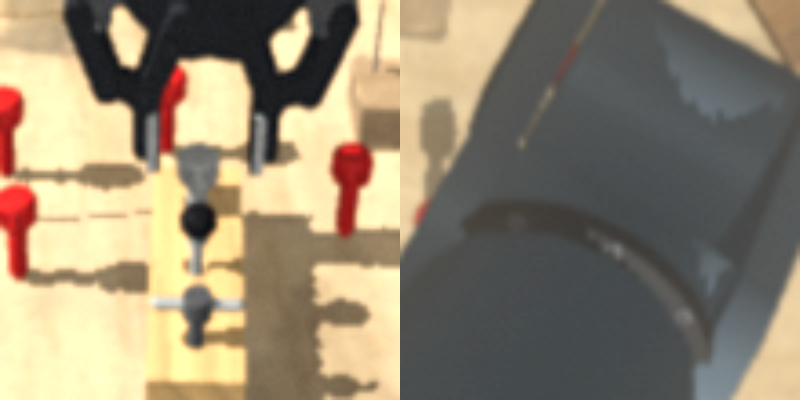

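The crop shows the open fingers (pads at crop x 153 and 257) straddling the pin head (x 199), about 2.5 mm too far in +x. That agrees with the measured offset, so I'll correct it, go down and grip.

```bash
python3 -m creep '{"rows":[{"dx":0.001,"dy":-0.0025,"dz":0,"rx":0,"ry":0,"rz":0,"gripper":0.5},{"dx":0,"dy":0,"dz":0.009,"rx":0,"ry":0,"rz":0,"gripper":0.5},{"dx":0,"dy":0,"dz":0.01,"rx":0,"ry":0,"rz":0,"gripper":0.5},{"dx":0,"dy":0,"dz":0,"rx":0,"ry":0,"rz":0,"gripper":0.5}]}' 30
python3 -m creep '{"rows":[{"dx":0,"dy":0,"dz":0,"rx":0,"ry":0,"rz":0,"gripper":0.15},{"dx":0,"dy":0,"dz":0,"rx":0,"ry":0,"rz":0,"gripper":0.15},{"dx":0,"dy":0,"dz":0,"rx":0,"ry":0,"rz":0,"gripper":0.15},{"dx":0,"dy":0,"dz":0,"rx":0,"ry":0,"rz":0,"gripper":0.15},{"dx":0,"dy":0,"dz":0,"rx":0,"ry":0,"rz":0,"gripper":0.15}]}' 30
```

```text
time_s: 3.95
ee_pos: [0.5638, -0.2771, 0.0351]
tool_rot: [-0.001, 0.755, 0.655, -0.0]
wrist_force: [-0.6, -1.0, -0.6]
finger_gap: 0.0425
gripper_force: 0.0
time_s: 4.37
ee_pos: [0.5649, -0.2778, 0.0374]
tool_rot: [0.0, 0.755, 0.655, 0.0]
wrist_force: [-0.9, -0.4, -0.8]
finger_gap: 0.0188
gripper_force: 29.3
```

```bash
python3 -m creep '{"rows":[{"dx":0,"dy":0,"dz":-0.005,"rx":0,"ry":0,"rz":0,"gripper":0.15},{"dx":0,"dy":0,"dz":-0.01,"rx":0,"ry":0,"rz":0,"gripper":0.15},{"dx":0,"dy":0,"dz":-0.015,"rx":0,"ry":0,"rz":0,"gripper":0.15},{"dx":0,"dy":0,"dz":-0.02,"rx":0,"ry":0,"rz":0,"gripper":0.15},{"dx":0,"dy":0,"dz":-0.03,"rx":0,"ry":0,"rz":0,"gripper":0.15},{"dx":0,"dy":0,"dz":-0.03,"rx":0,"ry":0,"rz":0,"gripper":0.15},{"dx":0,"dy":0,"dz":-0.03,"rx":0,"ry":0,"rz":0,"gripper":0.15},{"dx":0,"dy":0,"dz":-0.02,"rx":0,"ry":0,"rz":0,"gripper":0.15}]}'
python3 -m creep '{"rows":[{"dx":0,"dy":0,"dz":0,"rx":0,"ry":0,"rz":0.1,"gripper":0.15},{"dx":0,"dy":0,"dz":0,"rx":0,"ry":0,"rz":0.1,"gripper":0.15},{"dx":0,"dy":0,"dz":0,"rx":0,"ry":0,"rz":0.1,"gripper":0.15},{"dx":0,"dy":0,"dz":0,"rx":0,"ry":0,"rz":0.1,"gripper":0.15},{"dx":0,"dy":0,"dz":0,"rx":0,"ry":0,"rz":0.1,"gripper":0.15},{"dx":0,"dy":0,"dz":0,"rx":0,"ry":0,"rz":0.1,"gripper":0.15},{"dx":0,"dy":0,"dz":0,"rx":0,"ry":0,"rz":0.1,"gripper":0.15}]}'
python3 -m creep '{"rows":[{"dx":0,"dy":0,"dz":0,"rx":0,"ry":0,"rz":0.1,"gripper":0.15},{"dx":0,"dy":0,"dz":0,"rx":0,"ry":0,"rz":0.1,"gripper":0.15},{"dx":0,"dy":0,"dz":0,"rx":0,"ry":0,"rz":0.1,"gripper":0.15},{"dx":0,"dy":0,"dz":0,"rx":0,"ry":0,"rz":0.1,"gripper":0.15},{"dx":0,"dy":0,"dz":0,"rx":0,"ry":0,"rz":0.1,"gripper":0.15},{"dx":0,"dy":0,"dz":0,"rx":0,"ry":0,"rz":0.1,"gripper":0.15},{"dx":0,"dy":0,"dz":0,"rx":0,"ry":0,"rz":0.1,"gripper":0.15},{"dx":0,"dy":0,"dz":0,"rx":0,"ry":0,"rz":0,"gripper":0.15}]}'
python3 -c "
from h import *
goto(.5553,.0044,.2,-88)"
```

```text
time_s: 5.03
ee_pos: [0.5655, -0.2781, 0.2016]
tool_rot: [0.002, 0.755, 0.655, 0.001]
wrist_force: [0.9, 1.3, 0.1]
finger_gap: 0.0182
gripper_force: 29.4
time_s: 5.62
ee_pos: [0.5649, -0.2778, 0.1985]
tool_rot: [0.0, 0.935, 0.354, 0.0]
wrist_force: [-0.0, 0.2, -0.9]
finger_gap: 0.0187
gripper_force: 29.4
time_s: 6.28
ee_pos: [0.5649, -0.2778, 0.1984]
tool_rot: [0.0, 1.0, 0.012, 0.0]
wrist_force: [-0.7, 0.9, 0.1]
finger_gap: 0.0186
gripper_force: 29.4
pos [ 0.5649 -0.2778  0.1984] t 6.28 F [-0.7  0.9  0.1] gap 0.0186 grip 29.4
dxyz tool [-0.0027 -0.2823 -0.0018] tilt [ 0.0008 -0.0005] theta -88.61
rz -0.0106
```

```bash
python3 -m creep '{"rows":[{"dx":-0.003,"dy":-0.03,"dz":0,"rx":0,"ry":0,"rz":-0.01,"gripper":0.15},{"dx":0,"dy":-0.036,"dz":0,"rx":0,"ry":0,"rz":0,"gripper":0.15},{"dx":0,"dy":-0.036,"dz":0,"rx":0,"ry":0,"rz":0,"gripper":0.15},{"dx":0,"dy":-0.036,"dz":0,"rx":0,"ry":0,"rz":0,"gripper":0.15},{"dx":0,"dy":-0.036,"dz":0,"rx":0,"ry":0,"rz":0,"gripper":0.15},{"dx":0,"dy":-0.036,"dz":0,"rx":0,"ry":0,"rz":0,"gripper":0.15},{"dx":0,"dy":-0.036,"dz":0,"rx":0,"ry":0,"rz":0,"gripper":0.15},{"dx":0,"dy":-0.036,"dz":0,"rx":0,"ry":0,"rz":0,"gripper":0.15}]}'
python3 -m creep '{"rows":[{"dx":0,"dy":0,"dz":0.02,"rx":0,"ry":0,"rz":0,"gripper":0.15},{"dx":0,"dy":0,"dz":0.03,"rx":0,"ry":0,"rz":0,"gripper":0.15},{"dx":0,"dy":0,"dz":0.03,"rx":0,"ry":0,"rz":0,"gripper":0.15},{"dx":0,"dy":0,"dz":0.02,"rx":0,"ry":0,"rz":0,"gripper":0.15},{"dx":0,"dy":0,"dz":0,"rx":0,"ry":0,"rz":0,"gripper":0.15},{"dx":0,"dy":0,"dz":0,"rx":0,"ry":0,"rz":0,"gripper":0.15}]}'
python3 - <<'E'
from h import *
goto(.5553,.0044,.1,-88)
c=shot('side','s2'); d=shot('top','t2')
im=np.hstack([cv2.resize(c['color'][150:230,240:320],(400,400),interpolation=cv2.INTER_CUBIC),cv2.resize(d['color'][175:255,160:240],(400,400),interpolation=cv2.INTER_CUBIC)])
cv2.imwrite('pics/g2.png',cv2.convertScaleAbs(im,alpha=1.4))
p=arm.get_obs()['ee_pos']; T=c['camera_from_world']
for z in(.043,p[2]-.029):
  q=T@np.r_[.5553 if z==.043 else p[0],.0044 if z==.043 else p[1],z,1]; print('expected px',c['fx']*q[0]/q[2]+c['cx'],c['fy']*q[1]/q[2]+c['cy'])
E
```

```text
time_s: 6.95
ee_pos: [0.5509, 0.0056, 0.1982]
tool_rot: [0.0, 1.0, 0.021, 0.001]
wrist_force: [1.3, 0.2, -0.7]
finger_gap: 0.0184
gripper_force: 29.4
time_s: 7.45
ee_pos: [0.5512, 0.0039, 0.0976]
tool_rot: [-0.0, 1.0, 0.02, -0.0]
wrist_force: [0.6, 0.0, -0.7]
finger_gap: 0.0184
gripper_force: 29.5
pos [0.5512 0.0039 0.0976] t 7.45 F [ 0.6  0.  -0.7] gap 0.0184 grip 29.5
dxyz tool [ 0.0042 -0.0003 -0.0024] tilt [-0.0009  0.0001] theta -87.65
rz 0.006
expected px 281.9670342121997 201.6540286690186
expected px 280.70489199024405 191.73576640267592
```

View pics/g2.png

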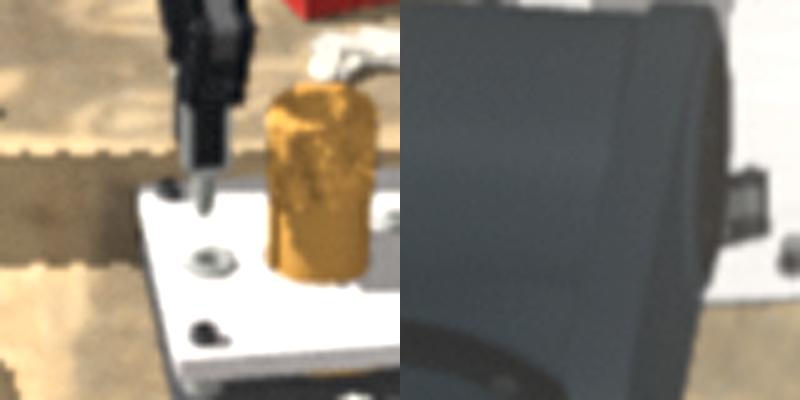

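The crop shows the nose tip at (280.8,192.4), as expected, so the pin is centred and upright in the grip. The bush mouth is at (282.4,202.6). I'll align in x and come down gently.

```bash
python3 -m creep '{"rows":[{"dx":0.004,"dy":0,"dz":0,"rx":0,"ry":0,"rz":0,"gripper":0.15},{"dx":0,"dy":0,"dz":0.01,"rx":0,"ry":0,"rz":0,"gripper":0.15},{"dx":0,"dy":0,"dz":0.01,"rx":0,"ry":0,"rz":0,"gripper":0.15},{"dx":0,"dy":0,"dz":0,"rx":0,"ry":0,"rz":0,"gripper":0.15},{"dx":0,"dy":0,"dz":0,"rx":0,"ry":0,"rz":0,"gripper":0.15}]}'
python3 -c "
from h import *
goto(.5555,.0043,.07,-88)"
python3 -m creep '{"rows":[{"dx":0,"dy":0,"dz":0.002,"rx":0,"ry":0,"rz":0,"gripper":0.15},{"dx":0,"dy":0,"dz":0.002,"rx":0,"ry":0,"rz":0,"gripper":0.15},{"dx":0,"dy":0,"dz":0.002,"rx":0,"ry":0,"rz":0,"gripper":0.15},{"dx":0,"dy":0,"dz":0,"rx":0,"ry":0,"rz":0,"gripper":0.15},{"dx":0,"dy":0,"dz":0,"rx":0,"ry":0,"rz":0,"gripper":0.15}]}'
python3 -c "
from h import *
goto(.5555,.0043,.07,-88)"
```

```text
time_s: 7.97
ee_pos: [0.5547, 0.0041, 0.0765]
tool_rot: [-0.0, 1.0, 0.019, -0.001]
wrist_force: [-0.2, 0.1, -1.1]
finger_gap: 0.0189
gripper_force: 29.5
pos [0.5547 0.0041 0.0765] t 7.97 F [-0.2  0.1 -1.1] gap 0.0189 grip 29.5
dxyz tool [ 0.0008 -0.0001  0.0065] tilt [-0.0018  0.0001] theta -87.77
rz 0.004
time_s: 8.38
ee_pos: [0.5552, 0.0041, 0.0713]
tool_rot: [-0.0, 1.0, 0.019, -0.0]
wrist_force: [-0.5, -0.1, -0.3]
finger_gap: 0.0188
gripper_force: 29.5
pos [0.5552 0.0041 0.0713] t 8.38 F [-0.5 -0.1 -0.3] gap 0.0188 grip 29.5
dxyz tool [ 0.0003 -0.0002  0.0013] tilt [-0.0001  0.    ] theta -87.78
rz 0.0039
```

```bash
cat > chk.py <<'E'
import sys; from h import *
o=arm.get_obs(); F=np.array(o['wrist_force']); print(o['ee_pos'].round(4),F.round(1),np.round(o['ft_torque'],2))
sys.exit(int(np.linalg.norm(F)>float(sys.argv[1])))
E
D='' 
python3 -m creep '{"rows":[{"dx":0,"dy":0,"dz":0.0015,"rx":0,"ry":0,"rz":0,"gripper":0.15},{"dx":0,"dy":0,"dz":0.0015,"rx":0,"ry":0,"rz":0,"gripper":0.15},{"dx":0,"dy":0,"dz":0,"rx":0,"ry":0,"rz":0,"gripper":0.15}]}' >/dev/null && python3 chk.py 4 &&
python3 -m creep '{"rows":[{"dx":0,"dy":0,"dz":0.0015,"rx":0,"ry":0,"rz":0,"gripper":0.15},{"dx":0,"dy":0,"dz":0.0015,"rx":0,"ry":0,"rz":0,"gripper":0.15},{"dx":0,"dy":0,"dz":0,"rx":0,"ry":0,"rz":0,"gripper":0.15}]}' >/dev/null && python3 chk.py 4 &&
python3 -m creep '{"rows":[{"dx":0,"dy":0,"dz":0.0015,"rx":0,"ry":0,"rz":0,"gripper":0.15},{"dx":0,"dy":0,"dz":0.0015,"rx":0,"ry":0,"rz":0,"gripper":0.15},{"dx":0,"dy":0,"dz":0,"rx":0,"ry":0,"rz":0,"gripper":0.15}]}' >/dev/null && python3 chk.py 4 &&
python3 -m creep '{"rows":[{"dx":0,"dy":0,"dz":0.0015,"rx":0,"ry":0,"rz":0,"gripper":0.15},{"dx":0,"dy":0,"dz":0.001,"rx":0,"ry":0,"rz":0,"gripper":0.15},{"dx":0,"dy":0,"dz":0,"rx":0,"ry":0,"rz":0,"gripper":0.15}]}' >/dev/null && python3 chk.py 4
```

```text
[0.5551 0.0044 0.0681] [0.7 2.8 0.5] [0.57 0.01 0.  ]
[0.5549 0.0047 0.0649] [ 0.1  6.4 -1.5] [ 1.24  0.06 -0.  ]
```

```bash
python3 -m creep '{"rows":[{"dx":0,"dy":-0.001,"dz":0,"rx":0,"ry":0,"rz":0,"gripper":0.15},{"dx":0,"dy":0,"dz":0,"rx":0,"ry":0,"rz":0,"gripper":0.15},{"dx":0,"dy":0,"dz":0,"rx":0,"ry":0,"rz":0,"gripper":0.15}]}' >/dev/null && python3 chk.py 3 &&
python3 -m creep '{"rows":[{"dx":0,"dy":0,"dz":0.0015,"rx":0,"ry":0,"rz":0,"gripper":0.15},{"dx":0,"dy":0,"dz":0.0015,"rx":0,"ry":0,"rz":0,"gripper":0.15},{"dx":0,"dy":0,"dz":0,"rx":0,"ry":0,"rz":0,"gripper":0.15}]}' >/dev/null && python3 chk.py 4 &&
python3 -m creep '{"rows":[{"dx":0,"dy":0,"dz":0.0015,"rx":0,"ry":0,"rz":0,"gripper":0.15},{"dx":0,"dy":0,"dz":0.001,"rx":0,"ry":0,"rz":0,"gripper":0.15},{"dx":0,"dy":0,"dz":0,"rx":0,"ry":0,"rz":0,"gripper":0.15}]}' >/dev/null && python3 chk.py 4
```

```text
[0.5551 0.0052 0.0651] [ 0.   3.5 -1.1] [0.71 0.06 0.  ]
```

```bash
python3 -m creep '{"rows":[{"dx":0,"dy":-0.0015,"dz":0,"rx":0,"ry":0,"rz":0,"gripper":0.15},{"dx":0,"dy":0,"dz":0,"rx":0,"ry":0,"rz":0,"gripper":0.15},{"dx":0,"dy":0,"dz":0,"rx":0,"ry":0,"rz":0,"gripper":0.15}]}' >/dev/null && python3 chk.py 3 &&
python3 -m creep '{"rows":[{"dx":0,"dy":0,"dz":0.0015,"rx":0,"ry":0,"rz":0,"gripper":0.15},{"dx":0,"dy":0,"dz":0.0015,"rx":0,"ry":0,"rz":0,"gripper":0.15},{"dx":0,"dy":0,"dz":0,"rx":0,"ry":0,"rz":0,"gripper":0.15}]}' >/dev/null && python3 chk.py 4 &&
python3 -m creep '{"rows":[{"dx":0,"dy":0,"dz":0.0015,"rx":0,"ry":0,"rz":0,"gripper":0.15},{"dx":0,"dy":0,"dz":0.001,"rx":0,"ry":0,"rz":0,"gripper":0.15},{"dx":0,"dy":0,"dz":0,"rx":0,"ry":0,"rz":0,"gripper":0.15}]}' >/dev/null && python3 chk.py 4
```

```text
[0.5553 0.0064 0.0654] [ 0.1 -1.3 -1.4] [-0.08  0.01 -0.01]
[0.555  0.0065 0.062 ] [ 0.4  0.2 -1.8] [-0.04  0.02 -0.  ]
[0.555  0.0066 0.0595] [-0.3  0.2 -0.9] [ 0.04 -0.05 -0.01]
```

```bash
python3 -m creep '{"rows":[{"dx":0,"dy":0,"dz":0.001,"rx":0,"ry":0,"rz":0,"gripper":0.15},{"dx":0,"dy":0,"dz":0.001,"rx":0,"ry":0,"rz":0,"gripper":0.15},{"dx":0,"dy":0,"dz":0,"rx":0,"ry":0,"rz":0,"gripper":0.15}]}' >/dev/null && python3 chk.py 3.5 &&
python3 -m creep '{"rows":[{"dx":0,"dy":0,"dz":0.001,"rx":0,"ry":0,"rz":0,"gripper":0.15},{"dx":0,"dy":0,"dz":0,"rx":0,"ry":0,"rz":0,"gripper":0.15}]}' >/dev/null && python3 chk.py 3.5 &&
python3 -m creep '{"rows":[{"dx":0,"dy":0,"dz":0.001,"rx":0,"ry":0,"rz":0,"gripper":0.15},{"dx":0,"dy":0,"dz":0,"rx":0,"ry":0,"rz":0,"gripper":0.15}]}' >/dev/null && python3 chk.py 3.5 &&
python3 -m creep '{"rows":[{"dx":0,"dy":0,"dz":0.001,"rx":0,"ry":0,"rz":0,"gripper":0.15},{"dx":0,"dy":0,"dz":0,"rx":0,"ry":0,"rz":0,"gripper":0.15}]}' >/dev/null && python3 chk.py 3.5 &&
python3 -m creep '{"rows":[{"dx":0,"dy":0,"dz":0.001,"rx":0,"ry":0,"rz":0,"gripper":0.15},{"dx":0,"dy":0,"dz":0,"rx":0,"ry":0,"rz":0,"gripper":0.15}]}' >/dev/null && python3 chk.py 3.5 ; echo end
```

```text
[0.555  0.0066 0.0576] [ 0.2  0.5 -0.7] [ 0.03 -0.03 -0.  ]
[0.5551 0.0066 0.0566] [-0.2  0.1 -0.9] [-0.03 -0.02  0.02]
[0.5551 0.0066 0.0557] [-0.4  0.1 -0.8] [-0.03 -0.02  0.06]
[0.5555 0.0066 0.0551] [-0.2 -0.2  3.3] [ 0.01  0.1  -0.04]
[0.5561 0.0066 0.0548] [-1.  -0.3 10.6] [ 0.03  0.24 -0.02]
end
```

The pin is resting on the flange. I'll relieve the force, open, and rise clear.

```bash
python3 -m creep '{"rows":[{"dx":0,"dy":0,"dz":-0.001,"rx":0,"ry":0,"rz":0,"gripper":0.15},{"dx":0,"dy":0,"dz":0,"rx":0,"ry":0,"rz":0,"gripper":0.15},{"dx":0,"dy":0,"dz":0,"rx":0,"ry":0,"rz":0,"gripper":0.5},{"dx":0,"dy":0,"dz":0,"rx":0,"ry":0,"rz":0,"gripper":0.5},{"dx":0,"dy":0,"dz":0,"rx":0,"ry":0,"rz":0,"gripper":0.5},{"dx":0,"dy":0,"dz":0,"rx":0,"ry":0,"rz":0,"gripper":0.5}]}'
python3 -m creep '{"rows":[{"dx":0,"dy":0,"dz":-0.01,"rx":0,"ry":0,"rz":0,"gripper":0.5},{"dx":0,"dy":0,"dz":-0.02,"rx":0,"ry":0,"rz":0,"gripper":0.5},{"dx":0,"dy":0,"dz":-0.03,"rx":0,"ry":0,"rz":0,"gripper":1},{"dx":0,"dy":0,"dz":-0.03,"rx":0,"ry":0,"rz":0,"gripper":1},{"dx":0,"dy":0,"dz":-0.02,"rx":0,"ry":0,"rz":0,"gripper":1},{"dx":0,"dy":0,"dz":0,"rx":0,"ry":0,"rz":0,"gripper":1},{"dx":0,"dy":0,"dz":0,"rx":0,"ry":0,"rz":0,"gripper":1}]}'
python3 - <<'E'
from h import *
goto(.605,.008,.09,-88)
c=shot('side','s3'); cv2.imwrite('pics/g3.png',cv2.resize(cv2.convertScaleAbs(c['color'][130:230,240:340],alpha=1.4),(600,600),interpolation=cv2.INTER_CUBIC))
E
```

```text
time_s: 11.3
ee_pos: [0.555, 0.0066, 0.0546]
tool_rot: [-0.0, 1.0, 0.019, -0.0]
wrist_force: [-0.2, -0.3, -0.5]
finger_gap: 0.0424
gripper_force: 0.0
time_s: 11.88
ee_pos: [0.5556, 0.0066, 0.1662]
tool_rot: [0.0, 1.0, 0.019, 0.001]
wrist_force: [-0.5, -0.7, -0.6]
finger_gap: 0.0854
gripper_force: 0.0
pos [0.5556 0.0066 0.1662] t 11.88 F [-0.5 -0.7 -0.6] gap 0.0854 grip 0.0
dxyz tool [0.0493 0.0005 0.0763] tilt [ 0.0025 -0.0002] theta -87.78
rz 0.0039
```

View pics/g3.png

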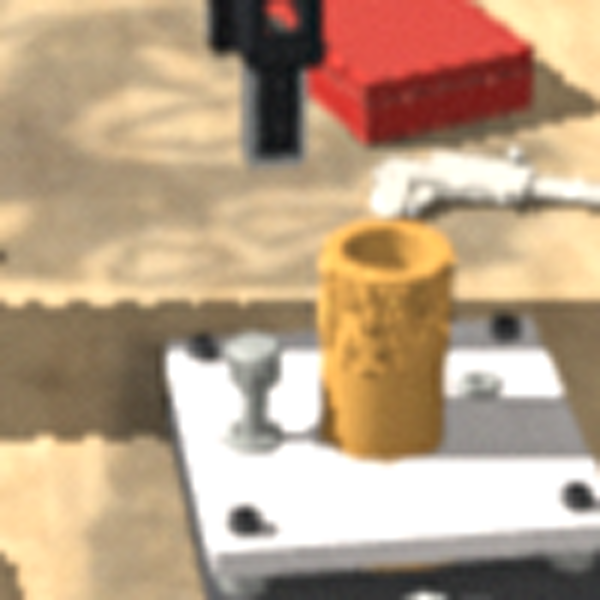

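The crop shows the pin standing in the index bush, head top at (282,187) and clear of the bush. The sleeve rim is at (304.7,171.7). Next I'll grip the sleeve.

```bash
python3 -m creep '{"rows":[{"dx":0.025,"dy":0,"dz":0,"rx":0,"ry":0,"rz":0,"gripper":1},{"dx":0.0245,"dy":0,"dz":0,"rx":0,"ry":0,"rz":0,"gripper":1},{"dx":0,"dy":0,"dz":0,"rx":0,"ry":0,"rz":0,"gripper":1},{"dx":0,"dy":0,"dz":0.02,"rx":0,"ry":0,"rz":0,"gripper":1},{"dx":0,"dy":0,"dz":0.025,"rx":0,"ry":0,"rz":0,"gripper":1},{"dx":0,"dy":0,"dz":0.02,"rx":0,"ry":0,"rz":0,"gripper":1},{"dx":0,"dy":0,"dz":0.01,"rx":0,"ry":0,"rz":0,"gripper":1},{"dx":0,"dy":0,"dz":0,"rx":0,"ry":0,"rz":0,"gripper":1}]}' 30
python3 -c "
from h import *
goto(.605,.008,.088,-88)"
python3 -m creep '{"rows":[{"dx":0,"dy":0,"dz":0,"rx":0,"ry":0,"rz":0,"gripper":0.5},{"dx":0,"dy":0,"dz":0,"rx":0,"ry":0,"rz":0,"gripper":0.5},{"dx":0,"dy":0,"dz":0,"rx":0,"ry":0,"rz":0,"gripper":0.5},{"dx":0,"dy":0,"dz":0,"rx":0,"ry":0,"rz":0,"gripper":0.5},{"dx":0,"dy":0,"dz":0,"rx":0,"ry":0,"rz":0,"gripper":0.5}]}' 30
cat > drop.py <<'E'
import sys,os; from h import *
o=arm.get_obs(); c=read_camera('side'); d=c['depth'][176:200,272:294]
if not os.path.exists('pics/ref.npy'): np.save('pics/ref.npy',d)
r=np.load('pics/ref.npy'); w,a,b,q=o['tool_rot']; R=Ro.from_quat([a,b,q,w]).as_matrix()
n=int((np.abs(d-r)>.008).sum()); print('th',np.degrees(np.arctan2(R[1,1],R[0,1])).round(2),o['ee_pos'].round(4),np.round(o['wrist_force'],1),'Tz',np.round(o['ft_torque'],2)[2],'chg',n)
sys.exit(int(n>14 or abs(o['ft_torque'][2])>.6))
E
python3 drop.py; python3 drop.py
```

```text
time_s: 12.6
ee_pos: [0.6026, 0.0086, 0.0869]
tool_rot: [-0.0, 1.0, 0.019, -0.003]
wrist_force: [0.1, 0.0, 0.4]
finger_gap: 0.0853
gripper_force: 0.0
pos [0.6026 0.0086 0.0869] t 12.6 F [0.1 0.  0.4] gap 0.0853 grip 0.0
dxyz tool [ 0.0023  0.0007 -0.0012] tilt [-0.0055  0.0004] theta -87.78
rz 0.0038
time_s: 13.02
ee_pos: [0.6052, 0.0081, 0.0912]
tool_rot: [0.0, 1.0, 0.019, 0.001]
wrist_force: [-1.1, -2.9, 6.3]
finger_gap: 0.0471
gripper_force: 30.9
th -87.77 [0.6052 0.0081 0.0912] [-1.1 -2.9  6.3] Tz 0.01 chg 0
th -87.77 [0.6052 0.0081 0.0912] [-2.  -2.2  6.7] Tz -0.02 chg 7
```

```bash
sed -i 's/n>14/n>24/' drop.py
python3 -m creep '{"rows":[{"dx":0,"dy":0,"dz":0,"rx":0,"ry":0,"rz":-0.014,"gripper":0.5},{"dx":0,"dy":0,"dz":0,"rx":0,"ry":0,"rz":-0.014,"gripper":0.5}]}' >/dev/null && python3 drop.py &&
python3 -m creep '{"rows":[{"dx":0,"dy":0,"dz":0,"rx":0,"ry":0,"rz":-0.014,"gripper":0.5},{"dx":0,"dy":0,"dz":0,"rx":0,"ry":0,"rz":-0.014,"gripper":0.5}]}' >/dev/null && python3 drop.py &&
python3 -m creep '{"rows":[{"dx":0,"dy":0,"dz":0,"rx":0,"ry":0,"rz":-0.014,"gripper":0.5},{"dx":0,"dy":0,"dz":0,"rx":0,"ry":0,"rz":-0.014,"gripper":0.5}]}' >/dev/null && python3 drop.py &&
python3 -m creep '{"rows":[{"dx":0,"dy":0,"dz":0,"rx":0,"ry":0,"rz":-0.014,"gripper":0.5},{"dx":0,"dy":0,"dz":0,"rx":0,"ry":0,"rz":-0.014,"gripper":0.5}]}' >/dev/null && python3 drop.py; echo end
```

```text
th -86.13 [0.6052 0.0081 0.0912] [-1.9 -1.9  6.2] Tz -0.1 chg 8
th -84.53 [0.6052 0.0081 0.0912] [-1.8 -3.5  6.7] Tz -0.12 chg 15
th -82.93 [0.6052 0.008  0.0913] [-2.1 -3.   6.2] Tz -0.07 chg 50
end
```

```bash
cat > drop.py <<'E'
import sys; from h import *
def top(c):
    v,u=np.mgrid[150:215,262:302]; z=c['depth'][150:215,262:302]; T=np.linalg.inv(c['camera_from_world'])
    P=np.stack([(u-c['cx'])/c['fx']*z,(v-c['cy'])/c['fy']*z,z],-1)@T[:3,:3].T+T[:3,3]
    m=(np.hypot(P[...,0]-.555,P[...,1]-.005)<.013)&(P[...,2]>.050)&(z>0)
    return int(m.sum()),np.percentile(P[m][:,2],[50,90,97]).round(4)
if __name__=='__main__':
    c0=load('s3'); r=top(c0)
    o=arm.get_obs(); c=read_camera('side'); w,a,b,q=o['tool_rot']; R=Ro.from_quat([a,b,q,w]).as_matrix()
    # grey-image shift of the head patch relative to before
    g0=cv2.cvtColor(c0['color'],6)[180:196,275:290]; g=cv2.cvtColor(c['color'],6)[172:208,271:294]
    mt=cv2.matchTemplate(g,g0,cv2.TM_CCOEFF_NORMED); _,s,_,l=cv2.minMaxLoc(mt)
    t=top(c); print('th',np.degrees(np.arctan2(R[1,1],R[0,1])).round(2),np.round(o['wrist_force'],1),'Tz',np.round(o['ft_torque'],2)[2],'ref',r,'now',t,'shift',l[0]-4,l[1]-8,round(s,2))
    sys.exit(int(t[1][1]<r[1][1]-.005 or abs(o['ft_torque'][2])>.5))
E
python3 drop.py
```

```text
th -82.86 [-2.  -2.6  6.6] Tz -0.01 ref (98, array([0.0741, 0.0809, 0.082 ])) now (95, array([0.073 , 0.081 , 0.0818])) shift 0 -1 0.92
```

No drop: the head top is still at 81 mm, and the earlier count was noise. I'll continue with this better measure.

```bash
python3 -m creep '{"rows":[{"dx":0,"dy":0,"dz":0,"rx":0,"ry":0,"rz":-0.014,"gripper":0.5},{"dx":0,"dy":0,"dz":0,"rx":0,"ry":0,"rz":-0.014,"gripper":0.5}]}' >/dev/null && python3 drop.py &&
python3 -m creep '{"rows":[{"dx":0,"dy":0,"dz":0,"rx":0,"ry":0,"rz":-0.014,"gripper":0.5},{"dx":0,"dy":0,"dz":0,"rx":0,"ry":0,"rz":-0.014,"gripper":0.5}]}' >/dev/null && python3 drop.py &&
python3 -m creep '{"rows":[{"dx":0,"dy":0,"dz":0,"rx":0,"ry":0,"rz":-0.014,"gripper":0.5},{"dx":0,"dy":0,"dz":0,"rx":0,"ry":0,"rz":-0.014,"gripper":0.5}]}' >/dev/null && python3 drop.py &&
python3 -m creep '{"rows":[{"dx":0,"dy":0,"dz":0,"rx":0,"ry":0,"rz":-0.014,"gripper":0.5},{"dx":0,"dy":0,"dz":0,"rx":0,"ry":0,"rz":-0.014,"gripper":0.5}]}' >/dev/null && python3 drop.py &&
python3 -m creep '{"rows":[{"dx":0,"dy":0,"dz":0,"rx":0,"ry":0,"rz":-0.014,"gripper":0.5},{"dx":0,"dy":0,"dz":0,"rx":0,"ry":0,"rz":-0.014,"gripper":0.5}]}' >/dev/null && python3 drop.py &&
python3 -m creep '{"rows":[{"dx":0,"dy":0,"dz":0,"rx":0,"ry":0,"rz":-0.014,"gripper":0.5},{"dx":0,"dy":0,"dz":0,"rx":0,"ry":0,"rz":-0.014,"gripper":0.5}]}' >/dev/null && python3 drop.py &&
python3 -m creep '{"rows":[{"dx":0,"dy":0,"dz":0,"rx":0,"ry":0,"rz":-0.014,"gripper":0.5},{"dx":0,"dy":0,"dz":0,"rx":0,"ry":0,"rz":-0.014,"gripper":0.5}]}' >/dev/null && python3 drop.py &&
python3 -m creep '{"rows":[{"dx":0,"dy":0,"dz":0,"rx":0,"ry":0,"rz":-0.014,"gripper":0.5},{"dx":0,"dy":0,"dz":0,"rx":0,"ry":0,"rz":-0.014,"gripper":0.5}]}' >/dev/null && python3 drop.py ; echo end
```

```text
th -81.33 [-2.1 -3.   5.6] Tz -0.13 ref (98, array([0.0741, 0.0809, 0.082 ])) now (97, array([0.0732, 0.0811, 0.082 ])) shift 0 -1 0.92
th -79.72 [-1.4 -3.5  7.1] Tz -0.13 ref (98, array([0.0741, 0.0809, 0.082 ])) now (97, array([0.074 , 0.0806, 0.082 ])) shift 0 -1 0.93
th -78.12 [-1.9 -3.4  6.3] Tz -0.06 ref (98, array([0.0741, 0.0809, 0.082 ])) now (88, array([0.0731, 0.0804, 0.081 ])) shift 0 -1 0.93
th -76.51 [-2.5 -3.4  5.4] Tz -0.07 ref (98, array([0.0741, 0.0809, 0.082 ])) now (92, array([0.0725, 0.0804, 0.0819])) shift 0 -1 0.93
th -74.91 [-0.9 -3.5  6.7] Tz -0.1 ref (98, array([0.0741, 0.0809, 0.082 ])) now (93, array([0.0722, 0.0803, 0.0808])) shift 0 0 0.93
th -73.31 [-1.9 -3.2  6.1] Tz -0.08 ref (98, array([0.0741, 0.0809, 0.082 ])) now (96, array([0.0714, 0.0797, 0.0809])) shift 0 0 0.95
th -71.7 [-1.6 -3.3  6.7] Tz -0.07 ref (98, array([0.0741, 0.0809, 0.082 ])) now (74, array([0.0606, 0.0646, 0.0653])) shift 0 1 0.74
end
```

The pin dropped: head top fell from 80 to 65 mm at -71.7°, and the torque stayed low. I'll stop turning, release the sleeve and rise.

```bash
python3 -m creep '{"rows":[{"dx":0,"dy":0,"dz":0,"rx":0,"ry":0,"rz":0,"gripper":1},{"dx":0,"dy":0,"dz":0,"rx":0,"ry":0,"rz":0,"gripper":1},{"dx":0,"dy":0,"dz":0,"rx":0,"ry":0,"rz":0,"gripper":1},{"dx":0,"dy":0,"dz":0,"rx":0,"ry":0,"rz":0,"gripper":1},{"dx":0,"dy":0,"dz":-0.015,"rx":0,"ry":0,"rz":0,"gripper":1},{"dx":0,"dy":0,"dz":-0.025,"rx":0,"ry":0,"rz":0,"gripper":1},{"dx":0,"dy":0,"dz":-0.025,"rx":0,"ry":0,"rz":0,"gripper":1},{"dx":0,"dy":0,"dz":-0.01,"rx":0,"ry":0,"rz":0,"gripper":1}]}'
python3 -m creep '{"rows":[{"dx":0,"dy":0,"dz":0,"rx":0,"ry":0,"rz":0.1,"gripper":0},{"dx":0,"dy":0,"dz":0,"rx":0,"ry":0,"rz":0.1,"gripper":0},{"dx":0,"dy":0,"dz":0,"rx":0,"ry":0,"rz":0.086,"gripper":0},{"dx":0,"dy":0,"dz":0,"rx":0,"ry":0,"rz":0,"gripper":0},{"dx":0,"dy":0,"dz":0,"rx":0,"ry":0,"rz":0,"gripper":0}]}'
python3 -c "
from h import *
goto(.5555,.0066,.09,-88)"; python3 drop.py
```

```text
time_s: 16.0
ee_pos: [0.6058, 0.0086, 0.1679]
tool_rot: [0.0, 0.987, 0.159, 0.002]
wrist_force: [0.1, -0.6, 0.1]
finger_gap: 0.0852
gripper_force: 0.0
time_s: 16.42
ee_pos: [0.6044, 0.0086, 0.1643]
tool_rot: [-0.0, 1.0, 0.018, -0.0]
wrist_force: [-0.4, -0.2, 0.7]
finger_gap: 0.026
gripper_force: 0.0
pos [0.6044 0.0086 0.1643] t 16.42 F [-0.4 -0.2  0.7] gap 0.026 grip 0.0
dxyz tool [-0.0489  0.0002  0.0743] tilt [-0.0006  0.0001] theta -87.96
rz 0.0007
th -87.96 [-0.4 -0.2  0.7] Tz 0.04 ref (98, array([0.0741, 0.0809, 0.082 ])) now (73, array([0.0612, 0.0646, 0.0653])) shift 0 1 0.75
```

```bash
python3 -m creep '{"rows":[{"dx":-0.025,"dy":0,"dz":0,"rx":0,"ry":0,"rz":0,"gripper":0},{"dx":-0.024,"dy":0,"dz":0,"rx":0,"ry":0,"rz":0,"gripper":0},{"dx":0,"dy":0,"dz":0,"rx":0,"ry":0,"rz":0,"gripper":0},{"dx":0,"dy":0,"dz":0.03,"rx":0,"ry":0,"rz":0,"gripper":0},{"dx":0,"dy":0,"dz":0.03,"rx":0,"ry":0,"rz":0,"gripper":0},{"dx":0,"dy":0,"dz":0.02,"rx":0,"ry":0,"rz":0,"gripper":0},{"dx":0,"dy":0,"dz":0.008,"rx":0,"ry":0,"rz":0,"gripper":0},{"dx":0,"dy":0,"dz":0,"rx":0,"ry":0,"rz":0,"gripper":0}]}'
python3 -m creep '{"rows":[{"dx":0,"dy":0,"dz":0,"rx":0,"ry":0,"rz":0,"gripper":0},{"dx":0,"dy":0,"dz":0,"rx":0,"ry":0,"rz":0,"gripper":0}]}'
```

```text
time_s: 17.13
ee_pos: [0.555, 0.007, 0.0752]
tool_rot: [-0.0, 1.0, 0.017, -0.001]
wrist_force: [0.2, 0.8, -0.7]
finger_gap: 0.0001
gripper_force: 0.0
time_s: 17.3
ee_pos: [0.5566, 0.0069, 0.0781]
tool_rot: [0.0, 1.0, 0.017, 0.001]
wrist_force: [0.2, -0.5, -0.4]
finger_gap: -0.0001
gripper_force: 0.0
```

```bash
python3 -m creep '{"rows":[{"dx":-0.001,"dy":0,"dz":0.004,"rx":0,"ry":0,"rz":0,"gripper":0},{"dx":0,"dy":0,"dz":0.004,"rx":0,"ry":0,"rz":0,"gripper":0},{"dx":0,"dy":0,"dz":0.003,"rx":0,"ry":0,"rz":0,"gripper":0},{"dx":0,"dy":0,"dz":0,"rx":0,"ry":0,"rz":0,"gripper":0}]}' >/dev/null && python3 chk.py 12 &&
python3 -m creep '{"rows":[{"dx":0,"dy":0,"dz":0.0007,"rx":0,"ry":0,"rz":0,"gripper":0},{"dx":0,"dy":0,"dz":0.0007,"rx":0,"ry":0,"rz":0,"gripper":0},{"dx":0,"dy":0,"dz":0,"rx":0,"ry":0,"rz":0,"gripper":0}]}' >/dev/null && python3 chk.py 12 &&
python3 -m creep '{"rows":[{"dx":0,"dy":0,"dz":0.0007,"rx":0,"ry":0,"rz":0,"gripper":0},{"dx":0,"dy":0,"dz":0.0007,"rx":0,"ry":0,"rz":0,"gripper":0},{"dx":0,"dy":0,"dz":0,"rx":0,"ry":0,"rz":0,"gripper":0}]}' >/dev/null && python3 chk.py 12 &&
python3 -m creep '{"rows":[{"dx":0,"dy":0,"dz":0.0007,"rx":0,"ry":0,"rz":0,"gripper":0},{"dx":0,"dy":0,"dz":0.0007,"rx":0,"ry":0,"rz":0,"gripper":0},{"dx":0,"dy":0,"dz":0,"rx":0,"ry":0,"rz":0,"gripper":0}]}' >/dev/null && python3 chk.py 12 &&
python3 -m creep '{"rows":[{"dx":0,"dy":0,"dz":0.0007,"rx":0,"ry":0,"rz":0,"gripper":0},{"dx":0,"dy":0,"dz":0.0007,"rx":0,"ry":0,"rz":0,"gripper":0},{"dx":0,"dy":0,"dz":0,"rx":0,"ry":0,"rz":0,"gripper":0}]}' >/dev/null && python3 chk.py 12 &&
python3 -m creep '{"rows":[{"dx":0,"dy":0,"dz":0.0007,"rx":0,"ry":0,"rz":0,"gripper":0},{"dx":0,"dy":0,"dz":0.0007,"rx":0,"ry":0,"rz":0,"gripper":0},{"dx":0,"dy":0,"dz":0,"rx":0,"ry":0,"rz":0,"gripper":0}]}' >/dev/null && python3 chk.py 12 ; echo end
```

```text
[0.5543 0.0069 0.0653] [ 0.2  1.2 -0.8] [0.01 0.   0.01]
[0.5547 0.0069 0.0644] [-0.4  0.2  0.1] [-0.04  0.05  0.04]
[0.5547 0.0069 0.063 ] [ 0.2 -1.1  0.2] [-0.03 -0.03  0.04]
[0.5545 0.0069 0.0614] [ 0.1  0.6 -0.1] [ 0.04 -0.03 -0.01]
[0.5545 0.0069 0.06  ] [-0.1  0.4 -0.1] [-0.03  0.04  0.  ]
[0.5551 0.0068 0.0591] [ 0.6 -0.6  3.2] [-0.09 -0.07 -0.01]
end
```

```bash
python3 drop.py
python3 -m creep '{"rows":[{"dx":0,"dy":0,"dz":0.0007,"rx":0,"ry":0,"rz":0,"gripper":0},{"dx":0,"dy":0,"dz":0,"rx":0,"ry":0,"rz":0,"gripper":0}]}' >/dev/null && python3 chk.py 14 &&
python3 -m creep '{"rows":[{"dx":0,"dy":0,"dz":0.0007,"rx":0,"ry":0,"rz":0,"gripper":0},{"dx":0,"dy":0,"dz":0,"rx":0,"ry":0,"rz":0,"gripper":0}]}' >/dev/null && python3 chk.py 14 &&
python3 -m creep '{"rows":[{"dx":0,"dy":0,"dz":0.0007,"rx":0,"ry":0,"rz":0,"gripper":0},{"dx":0,"dy":0,"dz":0,"rx":0,"ry":0,"rz":0,"gripper":0}]}' >/dev/null && python3 chk.py 14 ;python3 drop.py
```

```text
th -88.12 [ 0.6 -0.6  3.2] Tz -0.01 ref (98, array([0.0741, 0.0809, 0.082 ])) now (125, array([0.0718, 0.0883, 0.0916])) shift -1 0 0.73
[0.5553 0.0067 0.059 ] [-0.9 -1.  10.4] [-0.21  0.19 -0.01]
[0.5554 0.0067 0.0589] [-3.3 -0.7 18.2] [-0.14  0.63  0.05]
th -88.11 [-3.3 -0.7 18.2] Tz 0.05 ref (98, array([0.0741, 0.0809, 0.082 ])) now (135, array([0.0722, 0.0882, 0.0932])) shift -1 0 0.75
```

```bash
python3 -m creep '{"rows":[{"dx":0,"dy":0,"dz":-0.002,"rx":0,"ry":0,"rz":0,"gripper":0},{"dx":0,"dy":0,"dz":-0.02,"rx":0,"ry":0,"rz":0,"gripper":0},{"dx":0,"dy":0,"dz":-0.03,"rx":0,"ry":0,"rz":0,"gripper":0},{"dx":0,"dy":0,"dz":-0.035,"rx":0,"ry":0,"rz":0,"gripper":0},{"dx":0,"dy":0,"dz":-0.035,"rx":0,"ry":0,"rz":0,"gripper":0},{"dx":0,"dy":0,"dz":0,"rx":0,"ry":0,"rz":0,"gripper":0}]}'
python3 drop.py
python3 - <<'E'
from h import *
c=shot('side','s4'); im=np.hstack([cv2.resize(x['color'][170:220,260:310],(400,400),interpolation=cv2.INTER_CUBIC) for x in (load('s3'),c)])
cv2.imwrite('pics/g4.png',cv2.convertScaleAbs(im,alpha=1.4))
T=c['camera_from_world']
for z in (.059,.0625,.065):
  q=T@np.r_[.5553,.0064,z,1]; print(z,c['fx']*q[0]/q[2]+c['cx'],c['fy']*q[1]/q[2]+c['cy'])
E
```

```text
time_s: 19.82
ee_pos: [0.5572, 0.0068, 0.1855]
tool_rot: [0.0, 1.0, 0.016, 0.005]
wrist_force: [1.5, 0.4, 0.4]
finger_gap: -0.0003
gripper_force: 0.0
th -88.12 [1.5 0.4 0.4] Tz 0.01 ref (98, array([0.0741, 0.0809, 0.082 ])) now (56, array([0.057 , 0.0588, 0.0592])) shift 1 2 0.7
0.059 281.9106921650318 195.2515363636457
0.0625 281.9189629778819 193.93932338499636
0.065 281.92488970058804 192.99901405909276
```

View pics/g4.png

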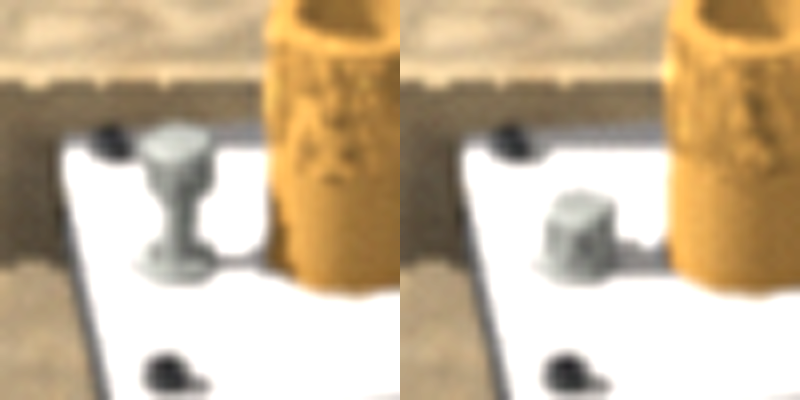

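The before and after crops show the head now sitting directly on the bush: top at 58.8 mm (nominal 59), with no shank visible. The arm is clear, so I'm handing in.

```bash
python3 -c "
from h import *
print(order.hand_in())"
```

```text
the job is handed in; nothing more can be done
None
```

The index pin is fully home: its head is seated on the index bush (top at 58.8 mm, nominal 59), after dropping through a flange hole about 16° round. The highest push on it was about 18 N, the arm is clear, and the job is handed in; I did not re-check the pin block and other two pins at the end.

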